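Hang the packing-bench tools on the pegs that fit their eyes

TASK

Put away the two black tools standing in the wooden caddy: hang the scraper, the one with the wide eye, on the thick peg of the rack, and the box cutter, the one with the small eye, on the thin peg, so that each hangs still and upright by its eye with the peg right through it. Leave the ruler in the caddy, the spanner on its own peg, and the carton and tape roll where they are.

Things in the scene. Friction and masses are not known exactly. Their poses are not given: they have to be found in the camera images.
- scraper: Label scraper: upright black plate 8 mm thick (x), 48 mm wide (y), with a round through eye, 30 mm diameter, near its top. Origin at the eye's centre, x along the eye's axis, z up the tool. The plate reaches 25 mm above and 85 mm below the origin; below it a 70 mm wide blade ends 125 mm below the origin. 0.1 kg. Starts standing in a caddy slot, eye up.
- cutter: Box cutter: upright black plate 8 mm thick (x), 36 mm wide (y), with a round through eye, 18 mm diameter, near its top. Origin at the eye's centre, x along the eye's axis, z up the tool. The plate reaches 20 mm above and 90 mm below the origin; its hooked nose, 36 mm wide at most, ends 135 mm below. 0.08 kg. Starts standing in a caddy slot, eye up.
- thick_peg: Thick round steel peg, 20 mm diameter, for the scraper. Origin at its root, the middle of the front face of the rack's rail, 210 mm above the bench. It points along its own -x for 65 mm, rising 9 mm over that length; a round end of 10 mm radius follows. A 32 mm square root plate stands 3 mm in front of the rail.
- thin_peg: Thin round steel peg, 8 mm diameter, on the same rail; origin, direction, length and rise as for the thick peg, with a round end of 4 mm radius. Meant for the cutter.
- spanner_peg: Middling round peg, 12 mm diameter, otherwise like the others; the spanner hangs on it.
- spanner: Bystander: steel spanner hanging on its peg; origin at the centre of its ring (36 mm outside, 20 mm hole), x along the ring's axis, z up; it reaches 18 mm above and 144 mm below the origin, is 36 mm wide and 8 mm thick.
- rack: Fixed open frame: aluminium rail 20 mm square, 300 mm long (y), centre line 210 mm and top 220 mm above the bench, on 20 mm posts at y = +-140 mm with feet 130 mm long (x). Origin on the bench under the middle of the rail's front face; the front faces its -x. The pegs sit at y = -90, 0 and +90 mm, in any order.
- caddy: Fixed wooden block 190 mm (x) by 134 mm (y) by 70 mm high, origin at the centre of its underside. Three slots at x = -60, 0, +60 mm, each 12 mm wide (x), 111 mm long (y) and 60 mm deep, hold scraper, cutter and ruler in any order, one in each.
- ruler: Bystander: wooden ruler standing in a caddy slot, 7 mm thick (x), 30 mm wide (y), 170 mm tall; origin at the centre of its lower end, which stands 10 mm above the bench.
- carton: Bystander: tall closed cardboard carton 80 mm (x) by 60 mm (y) by 220 mm high, between caddy and rack; origin at the centre of its underside. 0.7 kg.
- tape: Bystander: roll of packing tape lying flat on the bench, 100 mm diameter, 48 mm high; origin at the centre of its underside.
There are look-alikes about, which are no part of the job. What is shaped like the scraper but blue or turquoise is not meant.

How it is judged:
By the outcome, as a careful person would: the job done as asked, in the order asked, and still so for the second after the job is handed in, with the robot touching nothing.
It also fails if it takes over 72 s, if anything falls off the work surface, if the arm or the gripper's body presses on something with over 40 N, if the wrist force passes 120 N, or if a joint passes its speed limit or range.

ROBOT

A 6-joint arm with a two-finger parallel gripper is mounted at the origin on the work surface. World frame = base frame: x ahead of the robot, y to its left, z up, the work surface at z = 0. Lengths are in m, angles in rad, forces in N, time in s.
With the tool pointing down it reaches from about 0.35 to 0.775 m from the base axis. Payload 5.5 kg.
Tool frame: the origin (TCP) lies midway between the tips of the shut fingers; the grasp point (between the pads) lies 19 mm behind it; z points along the fingers, y is the line along which they close (so a half turn about z gives the same grasp; the last joint's range is limited). The gripper opens to 85 mm and grips with 20 to 120 N. Pads are 22 mm wide; open, the fingers measure 114 mm over their backs; the gripper's body (76 mm by 85 mm) begins 54 mm behind the grasp point. The pads swing forward as they close: fully open they stand 13 mm farther back than shut.
Start: joints at [-1.395, 0.313, 0.046, 1.304, 0, 1.431], TCP at [0.179, -0.547, 0.194] pointing down, gripper open.
Joint ranges: [-2.76, 2.76], [-0.86, 1.69], [-1.03, 1.26], [-2.2, 2.34], [-1.47, 1.5], [-3.14, 3.14]. Speed limits (rad/s): [2.57, 2.57, 3.14, 3.14, 3.14, 3.14].

INTERFACE

Orientations are given as a rotation vector (axis times angle).
In Python, from rig import ctrl gives the robot as it stands. The module is installed in compiled form; this text tells all that it offers. Calls block until the motion is done:
- ctrl.reach(position, orientation): joint-space move of the TCP to a pose.
- ctrl.movel(position, rot=None, feed=0.15, f_stop=None): straight line of the TCP; rot=None keeps the orientation; feed is the mean speed in m/s. With f_stop (N) it stops when the force on the tool has changed by that much, and returns True; else False.
- ctrl.movej(angles): joint-space move.
- ctrl.release() and ctrl.grab(squeeze=None): open the fingers fully, or close them until they stop; squeeze is the grip in N (None keeps the last).
- ctrl.hold(seconds).
- ctrl.ik(position, orientation): joint angles nearest the present ones, or None.
- ctrl.capture(name): name is "scene" or "top" or "wrist"; returns a dict with "img" (480x640x3 uint8, red, green, blue), "camera_matrix" (3x3 intrinsics, pixels), "k1" (the pictures are not rectified: a ray, as slopes to the right and down, at radius r is drawn at 1 + k1 r^2 times it, then the intrinsics apply), "rvec" (rotation vector, rad) and "tvec" (3), from world to camera coordinates, as OpenCV has them; the wrist camera has in their place "T_tool_cam" (4x4, takes a point from camera to tool coordinates, whose origin is the TCP and whose axes are the flange's). Camera axes: x right, y down, z forward; pixel columns grow to the right and rows downward; lengths in m; the calibration is good to about 2 mm. A picture is of the moment at which its call begins: read the wrist's pose just before it. There is no depth.
A pose or a line that the arm cannot do raises ctrl.Unreachable and nothing moves.
- ctrl.finish_job(): hands the job in; it is judged then, once.
Readings, each from a call of its own:
- ctrl.current_time(): time.
- ctrl.current_joint_pos(): joint angles.
- ctrl.current_qd(): joint speeds.
- ctrl.current_effort(): joint torques, N m.
- ctrl.current_ee_pos(): TCP position.
- ctrl.current_eef_rot(): TCP orientation.
- ctrl.current_wrist_force(): force on the tool from outside, world axes, zero at the start.
- ctrl.current_torque(): the same for the moment, N m.
- ctrl.current_opening(): opening from 0.0 (shut) to 1.0 (fully open).
- ctrl.current_grasp_force(): force on a finger pad.
Only numpy, scipy, OpenCV 4.12 (cv2) and the standard library are available. Lean on these libraries where they do the work, as an engineer would, in place of code of your own. Each camera call takes 0.05 s, during which the arm holds its last target. There are 200 camera calls.

## Working session

There is one attempt and no reset: what is moved stays moved. The work goes in short steps, each a Python script; the robot and the scene stay as the last script left them, time stands still between calls to the robot, and variables do not carry over. Pictures are saved under pics/ and viewed, at most 10 in all, crops included, and the job is handed in when it is done.

```bash
mkdir -p pics
cat > h.py <<'E'
import numpy as np, cv2
from rig import ctrl
from scipy.spatial.transform import Rotation as R
def cap(name, save=None):
    if name=="wrist":
        p=np.array(ctrl.current_ee_pos()); r=R.from_rotvec(ctrl.current_eef_rot())
    c=ctrl.capture(name)
    if name=="wrist":
        T=np.array(c["T_tool_cam"]); c["R"]=r.as_matrix()@T[:3,:3]; c["C"]=p+r.apply(T[:3,3])
    else:
        M=R.from_rotvec(np.ravel(c["rvec"])).as_matrix(); c["R"]=M.T; c["C"]=-M.T@np.ravel(c["tvec"])
    if save: cv2.imwrite(f"pics/{save}.png",c["img"][:,:,::-1]); np.savez(f"pics/{save}.npz",**{k:c[k] for k in("img","camera_matrix","k1","R","C")})
    return c
def load(n): return dict(np.load(f"pics/{n}.npz"))
def ray(c,uv):
    K=np.array(c["camera_matrix"]); k=float(c["k1"])
    d=np.array([(uv[0]-K[0,2])/K[0,0],(uv[1]-K[1,2])/K[1,1]]); s=d.copy()
    for _ in range(20): s=d/(1+k*(s@s))
    v=c["R"]@np.array([*s,1]); return c["C"],v/np.linalg.norm(v)
def onz(c,uv,z):
    o,v=ray(c,uv); return o+v*(z-o[2])/v[2]
def tri(*obs):
    A=np.zeros((3,3));b=np.zeros(3);L=[]
    for c,uv in obs:
        o,v=ray(c,uv);P=np.eye(3)-np.outer(v,v);A+=P;b+=P@o;L.append((o,P))
    x=np.linalg.solve(A,b); return x,max(np.linalg.norm(P@(x-o)) for o,P in L)
def proj(c,X):
    K=np.array(c["camera_matrix"]); p=c["R"].T@(np.asarray(X)-c["C"]); s=p[:2]/p[2]; s=s*(1+float(c["k1"])*(s@s))
    return np.array([K[0,0]*s[0]+K[0,2],K[1,1]*s[1]+K[1,2]])
E
python3 - <<'E'
from h import *
for n in("scene","top"):
    c=cap(n,n); print(n,c["C"],c["R"][:,2],c["camera_matrix"][0][0],c["k1"])
c=cap("wrist"); print(c["T_tool_cam"])
E
```

```text
scene [1.0964823  1.00555776 0.88176006] [-0.43748147 -0.72271062 -0.53506945] 572.7331835788215 -0.15230821495701008
top [0.27132791 0.02621847 1.33259465] [ 0.18605209 -0.01873421 -0.98236126] 550.0083300491209 0.04777153007789673
[[ 3.15251983e-05 -9.47520433e-01 -3.19695210e-01  8.30406872e-02]
 [ 9.99999730e-01 -2.04815299e-04  7.05646703e-04 -5.02105211e-05]
 [-7.34093140e-04 -3.19695146e-01  9.47520171e-01 -1.78704769e-01]
 [ 0.00000000e+00  0.00000000e+00  0.00000000e+00  1.00000000e+00]]
```

View pics/scene.png

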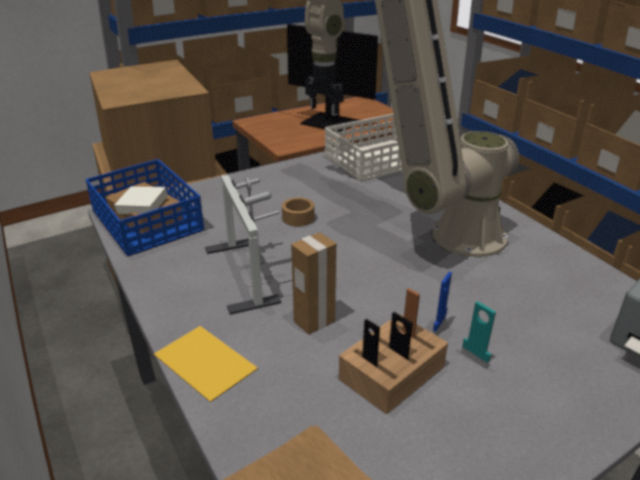

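View pics/top.png

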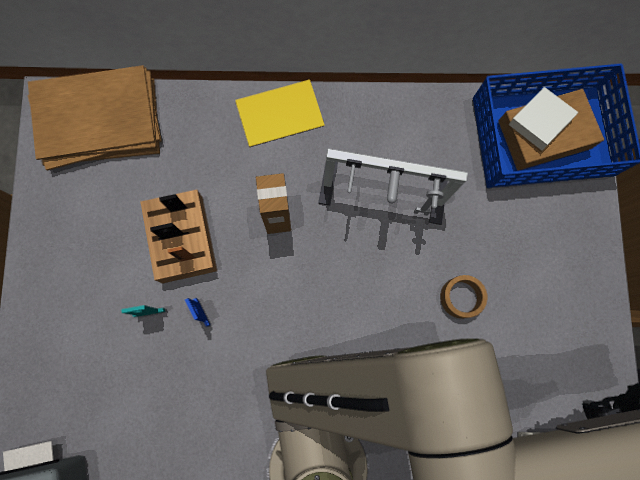

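The scene view shows black plates at (371,343), with a small eye, and (400,335), with a wide eye. The ruler is at (411,305), and blue and turquoise look-alikes stand outside the caddy at (443,300) and (480,330). In the top view the pegs are thin (351,177), thick (394,185) and spanner (436,195), and the caddy slots are far (173,202), middle (165,231) and ruler (180,254).

Run:
```python
from h import *
t=load("top");s=load("scene")
print("far tool",onz(t,(173,202),.16),"mid",onz(t,(165,231),.16),"ruler",onz(t,(180,254),.18))
for n,uv in dict(railL=(327,150),railR=(467,174)).items(): print(n,onz(t,uv,.22))
for n,uv in dict(thin=(351,177),thick=(394,185),sp=(436,195),carton=(272,192),tape=(464,298)).items(): print(n,onz(t,uv,.21 if n!='tape' else .048))
# enlarge scene crop of caddy + top crop
a=cv2.resize(s["img"][270:400,330:500],None,fx=3,fy=3,interpolation=cv2.INTER_CUBIC)
b=cv2.resize(t["img"][180:340,110:220],None,fx=2.4,fy=2.4,interpolation=cv2.INTER_CUBIC)
h=max(a.shape[0],b.shape[0]);o=np.zeros((h,a.shape[1]+b.shape[1],3),np.uint8);o[:a.shape[0],:a.shape[1]]=a;o[:b.shape[0],a.shape[1]:]=b
print(o.shape);cv2.imwrite("pics/crop1.png",o[:,:,::-1])
# reach check
q=R.from_rotvec(ctrl.current_eef_rot());print(q.as_matrix())
```

```text
far tool [0.57913327 0.31893004 0.16      ] mid [0.51444385 0.3328001  0.16      ] ruler [0.46101337 0.29370706 0.18      ]
railL [ 0.67984434 -0.01505284  0.22      ]
railR [ 0.62877116 -0.31058396  0.22      ]
thin [ 0.62378174 -0.06640915  0.21      ]
thick [ 0.60678055 -0.15756715  0.21      ]
sp [ 0.5853886 -0.2459613  0.21     ]
carton [0.58950146 0.10070496 0.21      ]
tape [ 0.38219741 -0.34108246  0.048     ]
(390, 774, 3)
[[ 9.50550348e-01  3.10570408e-01 -2.40640163e-04]
 [ 3.10570441e-01 -9.50549397e-01  1.35820398e-03]
 [ 1.93077604e-04 -1.36577699e-03 -9.99999049e-01]]
```

View pics/crop1.png

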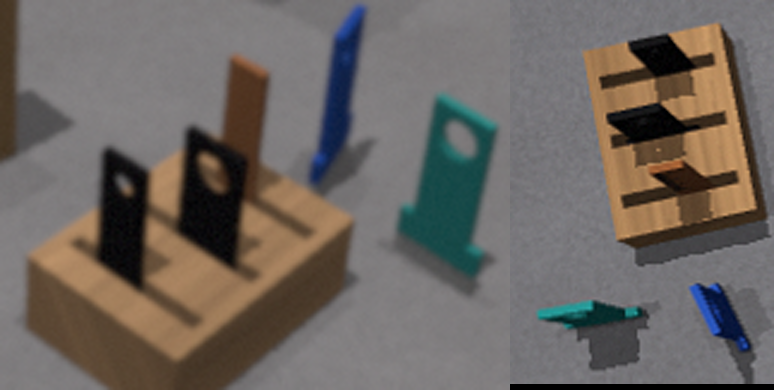

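The crop settles it. The wide-eye black plate in the middle slot is the scraper (eye at scene ~(402,327)), and the small-eye one in the far slot is the cutter (eye ~(371,331)). The turquoise (480,315) and blue (445,300) ones only share the shape, so they are not meant. Next I'll take wrist views of the tools and pegs.

```bash
cat >> h.py <<'E'
def look(target,dist,el,yaw,T):
    """camera at dist from target, looking along yaw (world z rot of +x), down by el rad"""
    f=np.array([np.cos(el)*np.cos(yaw),np.cos(el)*np.sin(yaw),-np.sin(el)])
    x=np.array([np.sin(yaw),-np.cos(yaw),0]); M=np.c_[x,np.cross(f,x),f]
    T=np.array(T); Rt=M@T[:3,:3].T; C=np.asarray(target)-dist*f
    return C-Rt@T[:3,3], R.from_matrix(Rt).as_rotvec()
E
python3 - <<'E'
from h import *
T=cap("wrist")["T_tool_cam"]; D=np.deg2rad
views=[("w0",(.545,.32,.14),.30,50,8),("w1",(.545,.32,.14),.30,68,30),("p0",(.61,-.125,.21),.27,50,-10),("p1",(.61,-.125,.21),.27,68,-35)]
for n,t,d,e,y in views:
    for dd in (d,d+.04,d+.08):
        p,r=look(t,dd,D(e),D(y),T); q=ctrl.ik(p,r)
        if q is not None: break
    print(n,dd,p.round(3),None if q is None else np.round(q,2))
E
```

```text
w0 0.38 [0.411 0.301 0.267] [ 0.84 -0.4  -0.99  0.09 -0.58 -2.73]
w1 0.3 [0.494 0.291 0.228] [ 0.31 -0.26 -0.75  0.39  0.14  2.98]
p0 0.35000000000000003 [ 0.496 -0.105  0.314] [-0.63 -0.66 -0.98  0.28  0.38  2.89]
p1 0.27 [ 0.571 -0.098  0.271] [-0.13 -0.2  -0.59  0.53 -0.3  -2.77]
```

Run:
```python
from h import *
T=cap("wrist")["T_tool_cam"]; D=np.deg2rad
for n,t,d,e,y in [("p0",(.61,-.125,.21),.35,50,-10),("p1",(.61,-.125,.21),.31,70,-25),("w1",(.545,.32,.14),.35,70,30),("w0",(.545,.32,.14),.38,50,8)]:
    p,r=look(t,d,D(e),D(y),T); ctrl.reach(p,r); ctrl.hold(.2); cap("wrist",n)
    print(n,ctrl.current_time(),np.round(ctrl.current_joint_pos(),2))
I=[load(n)["img"] for n in("w0","w1","p0","p1")]
o=np.vstack([np.hstack(I[:2]),np.hstack(I[2:])]); cv2.imwrite("pics/mos.png",cv2.resize(o,(800,600),interpolation=cv2.INTER_AREA)[:,:,::-1])
```

```text
p0 2.425 [-0.63 -0.66 -0.98  0.28  0.38  2.89]
p1 7.5083 [-0.25 -0.27 -0.53  0.65 -0.11 -3.  ]
w1 12.6583 [ 0.3  -0.3  -0.62  0.59  0.14  2.97]
w0 17.5917 [ 0.84 -0.4  -0.99  0.09 -0.58 -2.73]
```

View pics/mos.png

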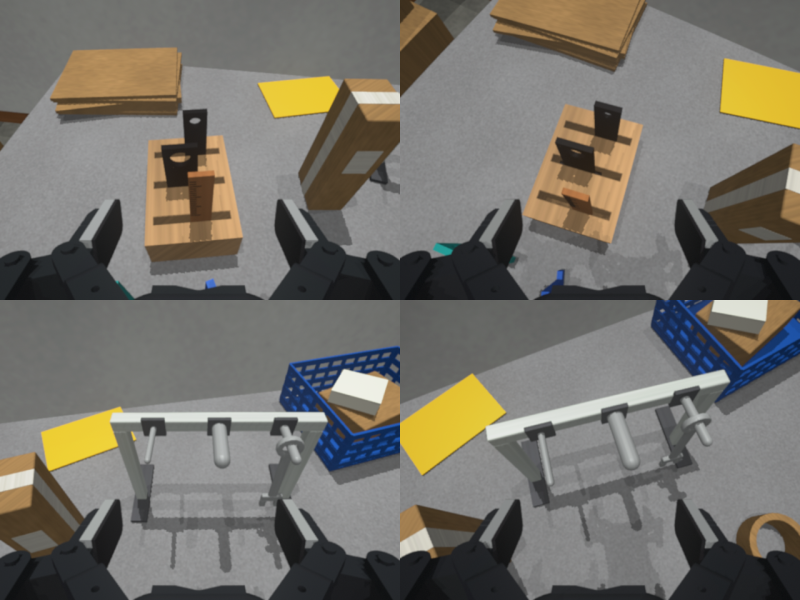

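The mosaic shows both black tools with their eyes in w0 at full-res ~(290,250) and (312,192), and in w1 at ~(282,240) and (332,168). The pegs are at p0 ~(352,235) thick and ~(240,225) thin, and at p1 ~(352,225) and ~(224,255). I'll enlarge for corners and peg axes and find the eyes by mask.

Run:
```python
from h import *
def crop(n,x,y,w=200,h=150,s=2):
    c=cv2.resize(load(n)["img"][y:y+h,x:x+w],(400,300),interpolation=cv2.INTER_CUBIC); 
    return np.clip(c.astype(float)*(1.5 if n[0]=='w' else 1),0,255).astype(np.uint8)
o=np.vstack([np.hstack([crop("w0",220,165),crop("w1",220,155)]),np.hstack([crop("p0",205,165),crop("p1",200,160)])])
cv2.imwrite("pics/crop2.png",o[:,:,::-1])
for n in("w0","w1"):
    g=load(n)["img"].max(2)
    for th in(50,60,70,80):
        m=(g<th).astype(np.uint8)*255
        cs,h=cv2.findContours(m,cv2.RETR_CCOMP,cv2.CHAIN_APPROX_NONE)
        for c,hh in zip(cs,h[0]):
            a=cv2.contourArea(c);x,y=c[:,0].mean(0)
            if hh[3]>=0 and a>8 and y<300 and 200<x<450: print(n,th,"hole",np.round([x,y],1),a,cv2.boundingRect(c))
```

```text
w0 50 hole [288.  251.8] 478.5 (270, 243, 37, 19)
w0 50 hole [311.8 192.8] 189.5 (301, 187, 22, 13)
w0 60 hole [288.  251.8] 446.5 (270, 243, 36, 19)
w0 60 hole [311.5 192.7] 174.0 (302, 187, 20, 13)
w0 70 hole [287.6 252. ] 409.5 (270, 244, 36, 17)
w0 70 hole [311.5 192.9] 161.0 (302, 187, 20, 13)
w0 80 hole [287.6 252.1] 386.5 (271, 244, 35, 17)
w0 80 hole [311.7 192.8] 148.5 (302, 187, 20, 12)
w1 50 hole [281.5 242.2] 107.0 (272, 237, 20, 11)
w1 50 hole [332.  181.5] 57.0 (326, 178, 13, 8)
w1 50 hole [331.2 170.6] 10.5 (329, 168, 5, 6)
w1 60 hole [281.3 242.1] 84.5 (273, 238, 18, 10)
w1 60 hole [332.  181.5] 38.0 (327, 179, 11, 6)
w1 70 hole [281.5 242.1] 76.0 (273, 238, 18, 9)
w1 70 hole [331.5 181.4] 30.0 (327, 179, 10, 6)
w1 80 hole [281.3 242.1] 64.5 (274, 238, 16, 9)
w1 80 hole [331.8 181.4] 22.5 (328, 179, 9, 6)
w1 80 hole [300.6  83. ] 16.0 (298, 81, 7, 5)
w1 80 hole [295.5  82.5] 20.0 (292, 80, 8, 6)
```

View pics/crop2.png

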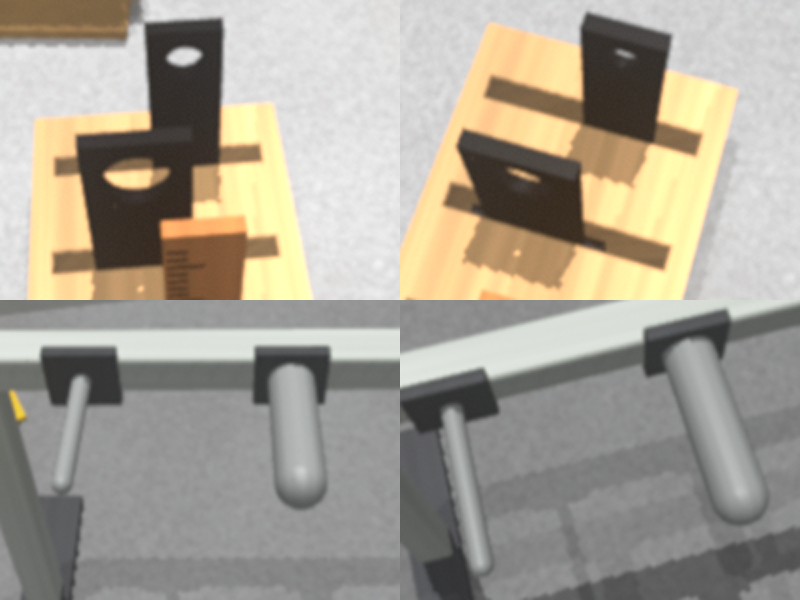

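Run:
```python
from h import *
w0,w1,p0,p1,t,s=[load(n) for n in("w0","w1","p0","p1","top","scene")]
def T(n,a,b,A=w0,B=w1):
    x,e=tri((A,a),(B,b)); print(n,x.round(4),"res",round(e*1e3,1)); return x
T("scr eye",(288,252),(281.4,242.1)); a=T("scr TL",(258.5,233.5),(251,220)); b=T("scr TR",(316,229),(311,236.5))
print(a/2+b/2,np.linalg.norm(a-b),np.rad2deg(np.arctan2(-(a-b)[0],(a-b)[1])))
T("cut eye",(311.7,192.8),(331.8,181.4)); a=T("cut TL",(293,177),(314,161.5)); b=T("cut TR",(331,174),(355.5,173.5))
print(a/2+b/2,np.linalg.norm(a-b),np.rad2deg(np.arctan2(-(a-b)[0],(a-b)[1])))
for n,r0,r1,q0,q1 in[("thick",(351,203.5),(343.5,180.5),(355,255.5),(370.5,259)),("thin",(246,203),(225,210),(236,257),(240.5,293.5))]:
    a=T(n+" root",r0,r1,p0,p1);b=T(n+" tip",q0,q1,p0,p1); d=b-a;print("len",np.linalg.norm(d),"rise",d[2],"yaw",np.rad2deg(np.arctan2(-d[1],-d[0])))
# rail front top edge yaw from p0 (z=.22) : caddy/slot lines in w1 (z=.07)
x=onz(p0,(205,165+30/2),.22);y=onz(p0,(405,165+30/2),.22); print("rail yaw",np.rad2deg(np.arctan2(-(x-y)[0],(x-y)[1])))
for k,(u,v) in dict(far=((486,86),(700,143)),mid=((447,195),(667,258))).items():
    f=lambda q:onz(w1,(220+(q[0]-400)/2,155+q[1]/2),.07)
    x,y=f(u),f(v); print(k,(x+y)/2,np.linalg.norm(x-y),np.rad2deg(np.arctan2(-(x-y)[0],(x-y)[1])))
```

```text
scr eye [0.5264 0.3432 0.1337] res 0.1
scr TL [0.5237 0.3666 0.1581] res 0.3
scr TR [0.5355 0.3199 0.1577] res 0.0
[0.52958396 0.34327768 0.15790458] 0.04814233683539799 14.139317261147827
cut eye [0.5902 0.332  0.1451] res 0.0
cut TL [0.5906 0.3492 0.1626] res 0.1
cut TR [0.5964 0.3148 0.1652] res 0.1
[0.59346903 0.33198131 0.1639019 ] 0.034965990448044264 9.631440860627004
thick root [ 0.6424 -0.1612  0.2064] res 0.3
thick tip [ 0.5749 -0.1476  0.2217] res 0.0
len 0.07051637661937729 rise 0.015326837460159587 yaw -11.368620690238712
thin root [ 0.6566 -0.0708  0.2088] res 0.1
thin tip [ 0.5906 -0.0596  0.2196] res 0.4
len 0.06779230450113989 rise 0.010805645033026001 yaw -9.642292072323114
rail yaw -10.052350780377965
far [0.58700478 0.34579634 0.07      ] 0.11169326987716131 13.915239672256398
mid [0.5280842  0.33161804 0.07      ] 0.110218407466552 13.59696846029243
```

The measurements agree with the text: eyes at z .134 and .145, plate widths 48 and 35 mm, peg tips at z ≈ .22 and 89 mm apart. Now grasp the scraper and bring it in front of the thick peg.

```bash
cat >> h.py <<'E'
D=np.deg2rad; RY=D(-10.1); CY=D(13.6)
EYE=dict(scr=np.array([.5266,.3432,.1345]),cut=np.array([.5902,.332,.145]))
# peg tip (ball centre, 65 mm from rail)
TIP=dict(scr=np.array([.5749,-.1476,.2195]),cut=np.array([.5906,-.0596,.2195]))
PX=np.array([np.cos(RY),np.sin(RY),0])
def rot(y): return R.from_matrix(R.from_euler("z",y).as_matrix()@np.diag([1,-1,-1.])).as_rotvec()
OFF=np.array([0,0,-.019])
def onpeg(k,s): return TIP[k]+PX*(.065-s)+np.array([0,0,(s-.065)*9/65])+OFF
E
cat > go.py <<'E'
from h import *
import sys
k=sys.argv[1]; g=EYE[k]+OFF; rc,rp=rot(CY),rot(RY); up=g*[1,1,0]+[0,0,.35]; pre=onpeg(k,.105)
for p,r in((up,rc),(g,rc),(pre*[1,1,0]+[0,0,.35],rp),(pre,rp),(onpeg(k,.035),rp)): 
    q=ctrl.ik(p,r); print(p.round(3),None if q is None else np.round(q,2)); assert q is not None
if len(sys.argv)>2: sys.exit()
ctrl.reach(g+[0,0,.13],rc); print(ctrl.movel(g,feed=.15,f_stop=15),ctrl.current_time())
ctrl.grab(50); print("open",ctrl.current_opening(),ctrl.current_grasp_force())
ctrl.movel(up,feed=.2); ctrl.movel(pre*[1,1,0]+[0,0,.35],rp,feed=.25); ctrl.movel(pre,feed=.15)
print("pre",ctrl.current_time(),ctrl.current_opening(),ctrl.current_grasp_force(),np.round(ctrl.current_ee_pos()-pre,4))
cap("wrist",k+"_pre_w");cap("scene",k+"_pre_s")
E
python3 go.py cut x && python3 go.py scr
python3 - <<'E'
from h import *
w,s=load("scr_pre_w"),load("scr_pre_s")
c=cv2.resize(s["img"][140:290,190:340],(400,400),interpolation=cv2.INTER_CUBIC)
o=np.hstack([c,cv2.resize(w["img"],(400,300)).repeat(1,0) if 0 else cv2.copyMakeBorder(cv2.resize(w["img"],(400,300)),0,100,0,0,cv2.BORDER_CONSTANT)])
cv2.imwrite("pics/chk1.png",o[:,:,::-1])
E
```

```text
[0.59  0.332 0.35 ] [ 0.39  0.6   0.89  1.85  0.   -2.98]
[0.59  0.332 0.126] [ 0.39  0.54  0.22  1.25  0.   -2.98]
[ 0.551 -0.053  0.35 ] [-0.24  0.29  0.39  1.67  0.    3.08]
[ 0.551 -0.053  0.206] [-0.24  0.27  0.01  1.32  0.    3.08]
[ 0.62  -0.065  0.196] [-0.23  0.41  0.19  1.35  0.    3.08]
[0.527 0.343 0.35 ] [ 0.45  0.46  0.65  1.76  0.   -2.93]
[0.527 0.343 0.116] [ 0.45  0.45  0.05  1.17  0.   -2.93]
[ 0.536 -0.141  0.35 ] [-0.4   0.29  0.39  1.67  0.    2.92]
[ 0.536 -0.141  0.206] [-0.4   0.27  0.01  1.32  0.    2.92]
[ 0.604 -0.153  0.196] [-0.38  0.41  0.19  1.35  0.    2.94]
False 19.8667
open 0.5208088726604515 50.040562748909Traceback (most recent call last):
  File "go.py", line 9, in <module>
    ctrl.movel(up,feed=.2); ctrl.movel(pre*[1,1,0]+[0,0,.35],rp,feed=.25); ctrl.movel(pre,feed=.15)
                            ~~~~~~~~~~^^^^^^^^^^^^^^^^^^^^^^^^^^^^^^^^^^^
rig.Unreachable: the arm cannot follow that straight line within its joint ranges
Traceback (most recent call last):
  File "h.py", line 14, in load
    def load(n): return dict(np.load(f"pics/{n}.npz"))
                             ~~~~~~~^^^^^^^^^^^^^^^^^
FileNotFoundError: [Errno 2] No such file or directory: 'pics/scr_pre_w.npz'
```

The last joint wraps at ±π. I'll use the half-turn equivalent grasp, which puts q6 near 0, for the placing and for the cutter.

```bash
sed -i 's/np.diag(\[1,-1,-1.\])/np.diag([-1,1,-1.])/' h.py
python3 - <<'E'
from h import *
p=np.array(ctrl.current_ee_pos()); print(p.round(3),ctrl.current_time())
ctrl.movel(p*[1,1,0]+[0,0,.375],feed=.15)
rp=rot(RY); pre=onpeg("scr",.105)
ctrl.reach(pre*[1,1,0]+[0,0,.375],rp); ctrl.movel(pre,feed=.2)
print("pre",ctrl.current_time(),ctrl.current_opening(),ctrl.current_grasp_force(),np.round(ctrl.current_ee_pos()-pre,4),np.round(ctrl.current_joint_pos(),2))
w=cap("wrist","scr_pre_w");s=cap("scene","scr_pre_s")
c=cv2.resize(s["img"][140:290,190:340],(400,400),interpolation=cv2.INTER_CUBIC)
o=np.hstack([c,cv2.copyMakeBorder(cv2.resize(w["img"],(400,300)),0,100,0,0,cv2.BORDER_CONSTANT)])
cv2.imwrite("pics/chk1.png",o[:,:,::-1])
E
```

```text
[0.526 0.343 0.349] 21.6833
pre 25.2917 0.5158700525744301 51.19514465332031 [ 0.0007 -0.0001  0.0012] [-0.4   0.27  0.02  1.32  0.   -0.23]
```

View pics/chk1.png

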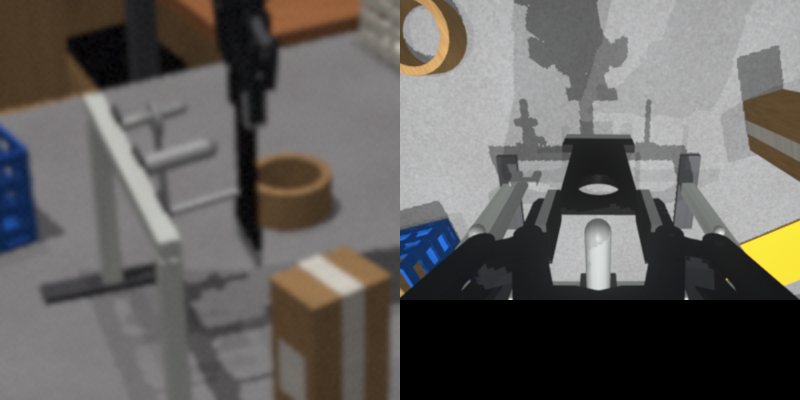

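The scraper is held upright in front of the thick peg. In the wrist view its eye (full-res ~(317,301)) is laterally in line with the peg tip (~(317,365)). I'll check the eye height by ray, then insert, lower and release.

```bash
cat > hang.py <<'E'
from h import *
import sys
k=sys.argv[1]; c=load(k+"_pre_w"); rp=rot(RY); pre=onpeg(k,.105); p=np.array(ctrl.current_ee_pos()); eye=p-OFF
x0,y0,x1,y1=map(int,sys.argv[2:6])
m=(c["img"][y0:y1,x0:x1].max(2)>60).astype(np.uint8); n,l,st,ce=cv2.connectedComponentsWithStats(m)
e=proj(c,eye); i=1+np.argmin(np.linalg.norm(ce[1:]+[x0,y0]-e,axis=1)); b=st[i]; uv=np.array([x0+b[0]+b[2]/2-.5,y0+b[1]+b[3]/2-.5])
o,v=ray(c,uv); X=o+v*(((eye-o)@PX)/(v@PX)); dd=X-eye
print("eye px",uv,b,"expected",e.round(1),"offset mm",(dd*1e3).round(1),"tip px",proj(c,TIP[k]).round(1))
if len(sys.argv)>6: sys.exit()
assert abs(dd).max()<.006
corr=np.array([0,0,-np.clip(dd[2],-.003,.003)])
print("ins",ctrl.movel(onpeg(k,.035)+corr,feed=.06,f_stop=8),np.round(ctrl.current_wrist_force(),1))
print("low",ctrl.movel(onpeg(k,.035)+corr-[0,0,.010],feed=.02,f_stop=4),np.round(ctrl.current_ee_pos()-onpeg(k,.035)-corr,4),ctrl.current_time())
E
python3 hang.py scr 260 270 380 330 x
```

```text
eye px [317.5 302.5] [ 26  23  64  20 949] expected [316.3 300.2] offset mm [0.1 0.5 2. ] tip px [316.8 369.2]
```

```bash
python3 hang.py scr 260 270 380 330; python3 -c "
from h import *
print(np.round(ctrl.current_wrist_force(),1))"
```

```text
eye px [317.5 302.5] [ 26  23  64  20 949] expected [316.3 300.2] offset mm [0.1 0.5 2. ] tip px [316.8 369.2]
ins False [-0.2 -0.8 -0.6]
low True [ 0.0004 -0.0001 -0.0026] 27.0333
[ 1.6 -0.3  3.4]
```

Clean entry, and contact 3–4 mm lower. Release, rise, and check.

Run:
```python
from h import *
ctrl.release(); ctrl.hold(.2); p=np.array(ctrl.current_ee_pos()); ctrl.movel(p+[0,0,.10],feed=.2)
print(ctrl.current_time(),np.round(ctrl.current_wrist_force(),1))
w=cap("wrist","s_post_w");s=cap("scene","s_post_s")
c=cv2.resize(s["img"][140:290,190:340],(400,400),interpolation=cv2.INTER_CUBIC)
cv2.imwrite("pics/chk2.png",np.hstack([c,cv2.copyMakeBorder(cv2.resize(w["img"],(400,300)),0,100,0,0,cv2.BORDER_CONSTANT)])[:,:,::-1])
```

```text
28.3667 [-0.  -0.7 -0.1]
```

View pics/chk2.png

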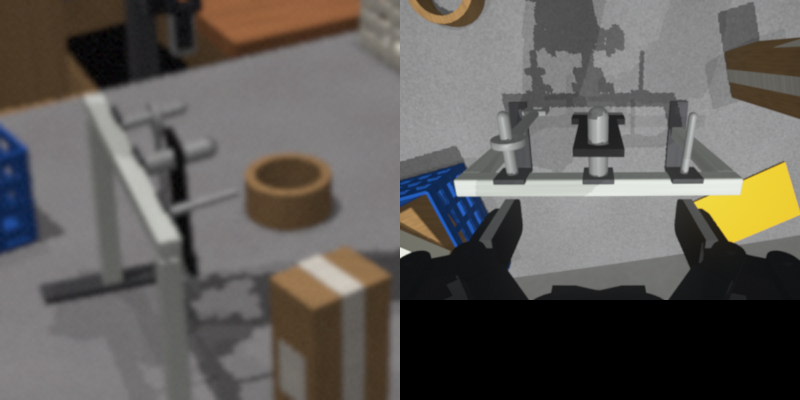

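The scraper hangs on the thick peg at mid-length: the wrist view shows the peg through the plate at (598,135), with the spanner undisturbed. Now the cutter.

```bash
sed -i 's/\.35\b/.37/g; s/up,feed=.2/up,feed=.25/' go.py
python3 - <<'E'
from h import *
for p,r in((EYE["cut"]*[1,1,0]+[0,0,.37],rot(CY)),(onpeg("cut",.105)*[1,1,0]+[0,0,.37],rot(RY)),(EYE["cut"]+OFF,rot(CY))): print(np.round(ctrl.ik(p,r),2))
E
python3 go.py cut && python3 hang.py cut 270 260 370 330 x
python3 - <<'E'
from h import *
w,s=load("cut_pre_w"),load("cut_pre_s")
c=cv2.resize(s["img"][140:290,190:340],(400,400),interpolation=cv2.INTER_CUBIC)
cv2.imwrite("pics/chk3.png",np.hstack([c,cv2.copyMakeBorder(cv2.resize(w["img"],(400,300)),0,100,0,0,cv2.BORDER_CONSTANT)])[:,:,::-1])
E
```

```text
[0.39 0.64 1.01 1.94 0.   0.16]
[-0.24  0.3   0.45  1.73  0.   -0.06]
[0.39 0.54 0.22 1.25 0.   0.16]
[0.59  0.332 0.37 ] [0.39 0.64 1.01 1.94 0.   0.16]
[0.59  0.332 0.126] [0.39 0.54 0.22 1.25 0.   0.16]
[ 0.551 -0.053  0.37 ] [-0.24  0.3   0.45  1.73  0.   -0.06]
[ 0.551 -0.053  0.206] [-0.24  0.27  0.01  1.32  0.   -0.06]
[ 0.62  -0.065  0.196] [-0.23  0.41  0.19  1.35  0.   -0.06]
False 31.25
open 0.002550754124588875 5.712336726028298
pre 36.3167 -0.002522245024224426 0.0 [ 0.0006 -0.      0.001 ]
eye px [319.5 294.5] [   0    0  100   70 6291] expected [316.5 299.4] offset mm [ 0.2  1.2 -4.5] tip px [316.6 369.7]
```

View pics/chk3.png

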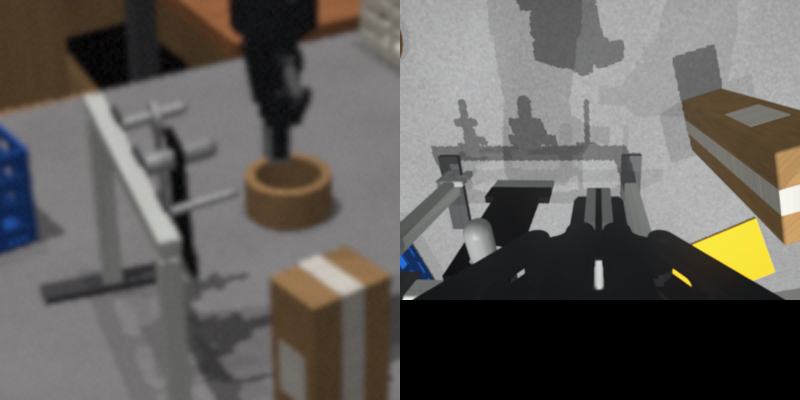

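The fingers shut on nothing: the cutter was not grasped and the gripper is empty in both views. I'll find where the cutter is now.

Run:
```python
from h import *
s=cap("scene","s4");t=cap("top","t4"); print(ctrl.current_time())
a=cv2.resize(s["img"][280:410,320:480],(480,390),interpolation=cv2.INTER_CUBIC)
b=cv2.resize(t["img"][180:290,125:225],(320,352),interpolation=cv2.INTER_CUBIC)
b=cv2.copyMakeBorder(b,0,38,0,0,cv2.BORDER_CONSTANT)
cv2.imwrite("pics/chk4.png",np.clip(np.hstack([a,b])[:,:,::-1]*1.4,0,255).astype(np.uint8))
```

```text
36.5167
```

View pics/chk4.png

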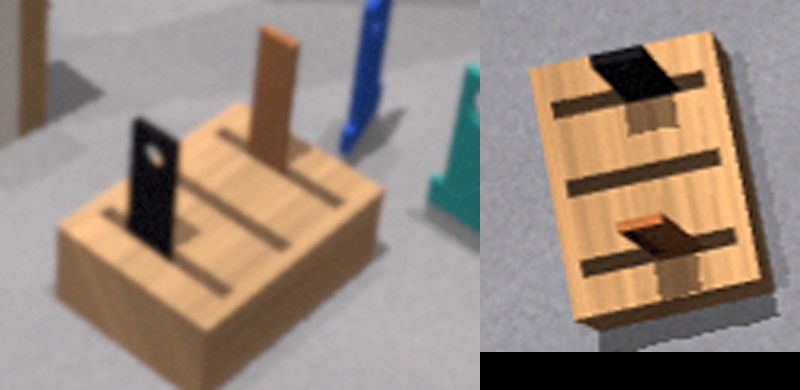

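The cutter still stands in the far slot (top ~(165,197), scene eye ~(371,331)), slightly turned. I'll go above it in the grasp orientation and re-measure from two heights.

Run:
```python
from h import *
ctrl.release(); p=np.array(ctrl.current_ee_pos()); ctrl.movel(p*[1,1,0]+[0,0,.30],feed=.25)
g=EYE["cut"]+OFF; rc=rot(CY)
ctrl.reach(g+[0,0,.17],rc); ctrl.hold(.1); cap("wrist","c0"); ctrl.movel(g+[0,0,.11],feed=.15); ctrl.hold(.1); cap("wrist","c1")
print(ctrl.current_time(),np.round(ctrl.current_ee_pos()-g,4))
ax=np.array([-np.sin(CY),np.cos(CY),0]); n=np.array([np.cos(CY),np.sin(CY),0])
for k in("c0","c1"):
    c=load(k); g8=c["img"].max(2); m=(g8<48).astype(np.uint8); N,l,st,ce=cv2.connectedComponentsWithStats(m)
    top=EYE["cut"]+[0,0,.02]; e=proj(c,top)
    print(k,"exp eye/top",proj(c,EYE["cut"]).round(1),e.round(1),"back corners",[proj(c,top+4e-3*n+sg*.018*ax).round(1) for sg in(1,-1)])
    for i in range(1,N):
        if st[i][4]>150: 
            ap=cv2.approxPolyDP(max(cv2.findContours((l==i).astype(np.uint8),0,1)[0],key=len),4,True)[:,0]
            print(st[i],ce[i].round(0), ap.tolist() if len(ap)<9 else len(ap))
```

```text
40.1167 [8.000e-04 1.000e-04 1.117e-01]
c0 exp eye/top [319.7 198.5] [319.9 205. ] back corners [array([344. , 210.2]), array([295.7, 210.3])]
[ 298  175   44   26 1029] [320. 188.] [[302, 175], [298, 199], [341, 200], [336, 175]]
[  430   319   210   161 17963] [530. 428.] 19
[    0   320   205   160 17587] [107. 428.] 18
[ 215  457  206   23 3418] [316. 470.] [[215, 479], [420, 479], [394, 470], [390, 458], [314, 465], [280, 457], [245, 457], [241, 469]]
c1 exp eye/top [317.7 219.1] [317.7 228.5] back corners [array([347. , 234.7]), array([288.5, 234.7])]
[ 291  187   55   36 1718] [318. 205.] [[297, 187], [291, 222], [345, 221], [337, 187]]
[    0   320   205   160 17475] [107. 428.] 18
[  431   320   209   160 17934] [530. 428.] 19
[ 215  457  205   23 3364] [317. 470.] [[215, 479], [419, 479], [394, 470], [390, 458], [311, 465], [245, 457], [240, 470]]
```

Run:
```python
from h import *
a,b=load("c0"),load("c1")
for u,v in(((298,200),(291,222.5)),((341.5,200.5),(345.5,222.5)),((302,175),(297,187)),((336,175),(337,187))): 
    x,e=tri((a,u),(b,v)); print(x.round(4),round(e*1e3,1))
for z in(.145,.155,.165): print(z,[onz(b,u,z).round(4) for u in((291,222.5),(345.5,222.5))],[onz(a,u,z).round(4) for u in((298,200.5),(341.5,200.5))])
g=b["img"].astype(int)
print(g[180:240:3,318].tolist()); print("caddy edge exp",EYE["cut"],proj(b,[.587,.332,.07]))
# old measurement re-check: w0/w1 projections of top corners + scene/top projections then and now
for n in("scene","s4","top","t4"): c=load(n); print(n,proj(c,EYE["cut"]).round(1))
for n in("scene","s4"):
    m=(load(n)["img"][310:380,355:390].max(2)<45).astype(np.uint8); cs,h=cv2.findContours(m,cv2.RETR_CCOMP,1)
    for q,hh in zip(cs,h[0]): 
        if cv2.contourArea(q)>3: print(n,"hole" if hh[3]>=0 else "blob",np.array(cv2.boundingRect(q))+[355,310,0,0],q[:,0].mean(0)+[355,310])
```

```text
[0.59   0.3153 0.166 ] 0.1
[0.5838 0.3476 0.1612] 0.5
[0.5915 0.3148 0.0616] 0.3
[0.5852 0.3477 0.0539] 0.1
0.145 [array([0.5966, 0.3155, 0.145 ]), array([0.5882, 0.3503, 0.145 ])] [array([0.5957, 0.3157, 0.145 ]), array([0.5878, 0.349 , 0.145 ])]
0.155 [array([0.5935, 0.3154, 0.155 ]), array([0.5853, 0.3489, 0.155 ])] [array([0.5932, 0.3156, 0.155 ]), array([0.5854, 0.3479, 0.155 ])]
0.165 [array([0.5903, 0.3153, 0.165 ]), array([0.5825, 0.3475, 0.165 ])] [array([0.5906, 0.3155, 0.165 ]), array([0.5831, 0.3467, 0.165 ])]
[[108, 86, 61], [107, 84, 59], [58, 46, 33], [40, 34, 24], [41, 33, 24], [40, 33, 27], [39, 31, 25], [38, 31, 24], [39, 33, 28], [38, 31, 26], [39, 33, 27], [49, 44, 42], [50, 46, 43], [37, 32, 27], [46, 42, 41], [53, 50, 49], [52, 49, 49], [52, 49, 49], [96, 94, 93], [142, 140, 140]]
caddy edge exp [0.5902 0.332  0.145 ] [318.5813509  188.96455868]
scene [371.  330.8]
s4 [371.  330.8]
top [168.9 198.8]
t4 [168.9 198.8]
scene blob [363 320  16  46] [370.64285714 342.44897959]
scene hole [367 327   9  10] [371.09090909 331.45454545]
s4 blob [363 320  16  46] [370.64285714 342.44897959]
s4 hole [368 327   8  10] [371.18181818 331.5       ]
```

The position is confirmed: the top-face back edge is at row ~233 and 235 was expected, and the scene eye has not moved. Retry lower with a gentler grip, checking the pose before and the opening after.

Run:
```python
from h import *
g=EYE["cut"]+OFF-[0,0,.010]
print(ctrl.movel(g,feed=.12,f_stop=15)); ctrl.hold(.15); print(np.round(ctrl.current_ee_pos()-g,4),np.round(ctrl.current_wrist_force(),1),ctrl.current_opening())
a=cap("wrist","g0"); ctrl.grab(30); print("open",ctrl.current_opening(),ctrl.current_grasp_force(),np.round(ctrl.current_wrist_force(),1)); b=cap("wrist","g1"); cap("scene","g1s")
print(ctrl.current_time())
cv2.imwrite("pics/chk5.png",cv2.resize(np.clip(np.hstack([a["img"][100:480],b["img"][100:480]])[:,:,::-1]*1.4,0,255).astype(np.uint8),(800,237),interpolation=cv2.INTER_AREA))
```

```text
False
[0.0006 0.0003 0.0011] [ 0.4 -0.3 -0.8] 1.0012948427963175
open 0.4083203349912456 30.18209888599813 [-0.3  0.1  1.7]
42.0917
```

Gripped now (opening 0.41 ≈ 36 mm). Lift, check the hold, carry to the thin peg and measure the eye.

```bash
sed -i 's/^k=sys.argv\[1\];/k=sys.argv[1]; OFF[2]=-.029 if k=="cut" else -.019;/' hang.py
python3 - <<'E'
import h; from h import *
h.OFF[2]=-.029
p=np.array(ctrl.current_ee_pos()); ctrl.movel(p+[0,0,.03],feed=.1); print("lift",ctrl.current_opening()); assert ctrl.current_opening()>.3
ctrl.movel(p*[1,1,0]+[0,0,.37],feed=.25); print(ctrl.current_opening()); assert ctrl.current_opening()>.3
pre=onpeg("cut",.105); ctrl.movel(pre*[1,1,0]+[0,0,.37],rot(RY),feed=.25); ctrl.movel(pre,feed=.15); ctrl.hold(.15)
print("pre",ctrl.current_time(),ctrl.current_opening(),ctrl.current_grasp_force(),np.round(ctrl.current_ee_pos()-pre,4))
w=cap("wrist","cut_pre_w"); s=cap("scene","cut_pre_s")
c=cv2.resize(s["img"][150:260,220:330],(300,300),interpolation=cv2.INTER_CUBIC)
d=cv2.resize(w["img"][220:420,220:420],(400,400),interpolation=cv2.INTER_CUBIC)
cv2.imwrite("pics/chk6.png",np.hstack([cv2.copyMakeBorder(c,0,100,0,0,cv2.BORDER_CONSTANT),d])[:,:,::-1])
E
python3 hang.py cut 285 270 350 340 x
```

```text
lift 0.408215847735391
0.4043159135561299
pre 46.9583 0.4115900233136015 30.035771497059613 [ 0.0006 -0.0001  0.0009]
eye px [317. 310.] [ 17  36  31   9 202] expected [316.7 310.1] offset mm [ 0.   0.1 -0.1] tip px [316.8 384.1]
```

The eye is exactly where expected. Insert and lower.

```bash
python3 hang.py cut 285 270 350 340; python3 -c "
from h import *
print(np.round(ctrl.current_wrist_force(),1),ctrl.current_opening()); c=cap('wrist','cut_on')
eye=np.array(ctrl.current_ee_pos())+[0,0,.029]; print(proj(c,eye),proj(c,TIP['cut']))"
```

```text
eye px [317. 310.] [ 17  36  31   9 202] expected [316.7 310.1] offset mm [ 0.   0.1 -0.1] tip px [316.8 384.1]
ins False [-0.5  0.4 -0.7]
low True [ 0.0001 -0.     -0.0053] 48.7583
[-0.7  1.   3.9] 0.40353880901295797
[316.68876709 311.06067407] [316.58452386 247.01827338]
```

Contact came after 5.3 mm, as an 18 mm eye on an 8 mm peg should give. Release, rise and look.

Run:
```python
from h import *
ctrl.release(); ctrl.hold(.2); p=np.array(ctrl.current_ee_pos()); ctrl.movel(p+[0,0,.13],feed=.2); ctrl.hold(1)
print(ctrl.current_time(),np.round(ctrl.current_wrist_force(),1))
w=cap("wrist","f_w");s=cap("scene","f_s")
c=cv2.resize(s["img"][140:290,190:340],(400,400),interpolation=cv2.INTER_CUBIC)
cv2.imwrite("pics/final.png",np.hstack([c,cv2.copyMakeBorder(cv2.resize(w["img"],(400,300)),0,100,0,0,cv2.BORDER_CONSTANT)])[:,:,::-1])
```

```text
51.3583 [-0.9  0.  -0.3]
```

View pics/final.png

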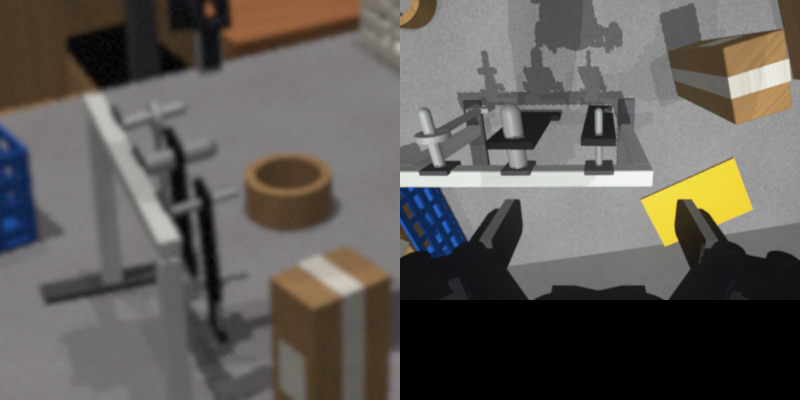

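Both tools hang with their pegs through their eyes: scraper at (513,125), cutter at (599,125). The spanner, carton and tape are unmoved, so I'm handing in.

```bash
python3 -c "
from rig import ctrl
print(ctrl.finish_job())"
```

```text
the job is handed in; nothing more can be done
None
```

The scraper hangs on the thick peg and the cutter on the thin peg, and the job was handed in at about 51 s of 72; the cutter took two tries because the first grasp closed on nothing, and the ruler, spanner, carton and tape look unmoved in the pictures.

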